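# Lock the trays of a plate rack with its locking rod

### The arm

A 6-joint arm with a two-finger parallel gripper is mounted at the origin on a cart in front of the work surface, level with it; the furniture and walls round the work are solid. World frame = base frame: x ahead of the robot, y to its left, z up, the work surface at z = 0. Lengths are in m, angles in rad, forces in N, time in s.
With the tool pointing down it reaches from about 0.275 to 0.875 m from the base axis. Payload 12.5 kg.
Tool frame: the origin (TCP) lies midway between the tips of the shut fingers; the grasp point (between the pads) lies 19 mm behind it; z points along the fingers, x is the direction in which the jaws open and shut, and the axes are right-handed (so a half turn about z gives the same grasp; the last joint's range is limited). The gripper opens to 85 mm and grips with 20 to 120 N. Pads are 22 mm wide; open, the fingers measure 114 mm over their backs; the gripper's body (76 mm by 85 mm) begins 54 mm behind the grasp point. The pads swing forward as they close: fully open they stand 13 mm farther back than shut.
Start: joints at [1.259, 0.351, 1.652, -0, 1.139, -0.085], TCP at [0.124, 0.536, 0.231] pointing down, gripper open.
Joint ranges: [-2.75, 2.75], [-0.79, 2.1], [0.01, 2.65], [-1.57, 4.71], [0.07, 3.14], [-2.87, 2.87]. Speed limits (rad/s): [2.22, 2.22, 2.79, 3.14, 3.14, 3.14].

### API

Orientations are given as a rotation vector (axis times angle).
In Python, from rig import ctrl, vision gives the robot as it stands.
- The arm moves only by the tool move_arm, never from a script. Its argument "plan" is one flat list of numbers, 7 for each row, row after row: the shift along the tool's x, y, z in mm, then the turn, a rotation vector about the tool's x, y, z in degrees, then the opening, from 0 (shut) to 1 (fully open). In form: [tx, ty, tz, ax, ay, az, claw, tx, ty, tz, ax, ay, az, claw, ...]. A call has exactly 8 rows; each row is the pose to reach, as a shift and turn from the pose measured when the call began, along the tool's axes at that moment; what a row does not reach only later rows make up. A row lasts 1/10 s, in which the tool goes at most 50 mm and 8.59 degrees, less where a joint would pass 70% of its speed; a pose out of reach is approached as far as the arm can. A call with a gripper value outside its range is refused whole. The fingers move at their own pace and stop on an object; "grip_force" is the grip in N (left out, the last holds). Time passes only in rows, so rows that repeat a pose let the fingers close, or fill a call up. It gives the time, the measured TCP pose, the force and the opening at its end, in the units of the state.
- ctrl.read_state(): the state, without advancing time (a new reading comes with each control period).
- vision.camera(name): name is "side" or "top"; returns (picture, depth): 420x560x3 uint8, red, green, blue; 420x560 float32, m along the optical axis (not along the pixel's ray), 0 where there is no reading.
- vision.camera_model(name): a dict with "fx", "fy", "cx", "cy" (pixels), "view" (4x4, takes a point from world to camera coordinates). Camera axes: x right, y up, looking along -z (the intrinsics and any distortion apply to the point x, -y, -z); pixel columns grow to the right and rows downward; lengths in m; the calibration is good to about 2 mm. A picture is of the moment at which its call begins. camera_model takes no time and is no camera call.
- ctrl.close_job(): hands the job in, once; it reports no verdict.
Trained networks look in the newest picture that a camera, given by its name, has taken for a name from the list of things; names that differ only in an ending like _2 or _b are one class to them, and where a whole thing is asked for, a point or a joint stands for the part that bears it (a point fixed in the world has none). Each returns a list of dicts, best first, with "confidence" (0 to 1); they miss things now and then, are a little off and sometimes report something else, mostly with a low value. They report only what shows in the picture. A call takes as long as a camera call. They do not tell look-alikes from the thing itself.
- vision.spot_in(thing, camera): "extent" ([left, top, right, bottom] as shares, 0 to 1, of the picture: columns of its width, rows of its height, round what is visible of it).
The state is a dict: "time": time; "q": joint angles; "joint_velocities": joint speeds; "effort": joint torques, N m; "tcp_pos": TCP position; "orientation": TCP orientation; "force": force on the tool from outside, world axes, zero at the start; "ft_torque": the same for the moment, N m; "opening": finger opening in m.
Only numpy, scipy, OpenCV 4.12 (cv2) and the standard library are available. Lean on these libraries where they do the work, as an engineer would, in place of code of your own. Each camera call takes 0.05 s, during which the arm holds its last target. There are 200 camera calls.

### The job

Lock the trays of the plate rack for the freezer: take the locking rod with the orange grip out of the aluminium block and thread it straight down the front of the rack, through the roof slot, the hole in each of the three tray lugs and the hole in the foot, until its collar sits on the roof, then let go of it. The trays have some fore-and-aft play, so their holes seldom line up by themselves: feel for each hole in turn and draw the tray into line with the rod, lowering it slowly and gently, and do not force it down on a lug. Leave the block and the other things on the worktop where they are.

Things in the scene. Friction and masses are not known exactly. Their poses are not given: they have to be found in the camera images.
- rod_grip (a point): Centre of the orange grip of the loose locking rod: a block 34 mm along its x, 16 mm along its y (take it across these 16 mm), 38 mm high. Its z runs up along the rod. The rod (55 to 90 g) starts upright, with about 1 mm of play, in a 42 mm deep hole of the aluminium block. Below the grip come a neck and a collar (20 mm across, 5 mm thick, underside 31 mm below this point).
- rod_tip (a point): Tip of the locking rod, on its axis, 163 mm below rod_grip and 132 mm below the collar's underside. The steel shaft is 8 mm across; its nose tapers to a flat end 5 mm across over the last 10 mm. Same axes as rod_grip.
- lock_rod: The locking rod itself: steel, with collar and orange grip, 182 mm long in all. Its origin is at the tip, z up along the rod.
- slot (a point): Centre of the slot in the tongue of the rack's roof, at the upper face, 140 mm above the worktop. x points from the rack's front into the rack, y to its left, z up. The slot is 35 mm long in x and 11 mm wide in y, through a 6 mm plate; the tongue is 60 mm (x) by 40 mm (y). The rod goes in from above; the wide collar stops on this face.
- foot_hole (a point): Centre of the round hole in the rack's foot, at the foot's upper face, 122 mm straight below slot, 18 mm above the worktop. The hole is 11 mm across and runs through the 14 mm thick foot. Same axes as slot. With the rod fully home its tip is 10 mm below this point.
- lug_line (a point): Point on the line from slot to foot_hole, 36 mm below slot, level with the upper face of the upper tray's lug. The middle and lower lugs' upper faces are 36 and 72 mm lower. A lug is a plate 30 x 30 x 4 mm with a central through hole 11 mm across. A hole lies up to 12 mm before or behind this line along x, each tray by itself, but never off it sideways (y).
- plate_rack: The fixed aluminium rack: frame 150 mm wide (y), 120 mm deep (x), 140 mm high, origin under its centre, 90 mm behind the slot; flat handle on the roof, 7 mm high, from 75 mm behind the slot. Its three trays slide along x, up to 12 mm either way of true; where each starts is not told. About 1.5 N slides one; no spring, it stays where left. Against its stop a tray is NOT in line.
- dry_block: Loose drilled aluminium block, 64 (x) x 78 (y) x 50 mm high, 0.6 kg, origin under its centre. The rod stands in its hole at x -16, y -24 mm; two glass tubes stand fast in it at y +24 mm, their ends 106 mm above the worktop. It stays where it is.
- red_tube: Red-capped sample tube, 17 x 101 mm, in the low black tube rack; leave alone. Origin at its foot.
- purple_tube: Purple-capped sample tube, 17 x 95 mm, in the low black tube rack; leave alone. Origin at its foot.
- tips: Blue box of yellow pipette tips, 82 x 118 x 56 mm; leave alone. Origin under its centre.
- marker: Blue marker pen lying on the worktop, 135 mm long, 16 mm thick; leave alone. Origin under its centre.
- tape: Roll of cream paper tape lying flat, 62 mm across, 19 mm high; leave alone. Origin under its centre.
Mind the look-alikes: they are no part of the job. Of the things shaped like the lock_rod, the steel one is meant.

How it is judged:
On the way:
1. the rod is drawn up out of the block (height (world z) of rod_tip above 0.06 m).
At the end, for the whole second after the job is handed in: The rod stands at rest through the roof slot, all three tray lugs and the foot: its tip is in the foot hole, within 4 mm of the hole's axis and at least 7 mm below the foot's upper face (collar down on the roof to within 3 mm), upright within 0.1 rad, and released (horizontal distance between rod_tip and foot_hole below 0.004 m and z of rod_tip in the frame of foot_hole below -0.007 m and horizontal distance between rod_grip and slot below 0.02 m and angle between rod_tip's own z axis and vertical below 0.1 rad and linear speed of lock_rod below 0.02 m/s); the robot touches nothing.
It fails at once if another thing on the worktop is shifted by more than 30 mm (distance of any of red_tube, purple_tube, tips, marker, tape from where it was at the start of the episode above 0.03 m).
It fails at once if the aluminium block is dragged more than 40 mm or tipped (distance of dry_block from where it was at the start of the episode above 0.04 m or angle between dry_block's own z axis and vertical above 0.3 rad).
It fails at once if the rod is forced against a lug (or elsewhere on the rack) with more than 60 N before it is home (contact force between lock_rod and plate_rack above 60 N and z of rod_tip in the frame of foot_hole above -0.005 m).
It also fails if it takes over 72 s, if anything falls off the work surface, if the arm or the gripper's body presses on something with over 40 N, if the wrist force passes 120 N, or if a joint passes its speed limit or range.

## Working session

There is one attempt and no reset: what is moved stays moved. The work goes in short steps, Python scripts to look and compute and a tool call to move; the robot and the scene stay as the last step left them, time stands still between calls to the robot, and variables do not carry over. Pictures are saved under pics/ and viewed, about 8 in all and at most 12, crops included, and the job is handed in when it is done.

Besides the shell and the picture viewer there is one more tool, called after "Emit:" by a JSON object that holds its "fn" and its "kwargs", one argument or row to a line. move_arm: Moves the arm, as the interface text tells. Its arguments: {"type":"object","properties":{"plan":{"type":"array","items":{"type":"number"}},"grip_force":{"type":"number"}},"required":["plan"]}

```bash
mkdir -p pics; ls; cat > h.py <<'E'
import numpy as np, cv2
from rig import ctrl, vision
def ray(cam,u,v):
    m=vision.camera_model(cam); return m
def px2w(cam,u,v,d):
    m=vision.camera_model(cam)
    x=(u-m['cx'])/m['fx']*d; y=(v-m['cy'])/m['fy']*d
    return (np.linalg.inv(np.array(m['view']))@np.array([x,-y,-d,1]))[:3]
def w2px(cam,p):
    m=vision.camera_model(cam); c=np.array(m['view'])@np.r_[p,1]
    return m['cx']+m['fx']*c[0]/-c[2], m['cy']+m['fy']*(-c[1])/-c[2]
def cloud(cam,depth):
    v,u=np.mgrid[0:depth.shape[0],0:depth.shape[1]]
    m=vision.camera_model(cam); d=depth
    P=np.stack([(u-m['cx'])/m['fx']*d,-(v-m['cy'])/m['fy']*d,-d,np.ones_like(d)],-1)
    return (P@np.linalg.inv(np.array(m['view'])).T)[...,:3]
E
python3 - <<'E'
from h import *
for c in ('side','top'):
    im,d=vision.camera(c); cv2.imwrite(f'pics/{c}0.png',im[...,::-1]); np.save(c+'0.npy',d); np.save(c+'0im.npy',im)
    print(c,{k:(np.round(v,3).tolist()) for k,v in vision.camera_model(c).items()})
    for t in ('rod_grip','lock_rod','slot','dry_block','plate_rack'):
        r=vision.spot_in(t,c)
        print(t,[(round(x['confidence'],2),(np.array(x['extent'])*[560,420,560,420]).round(0).tolist()) for x in r[:4]])
s=ctrl.read_state(); print(s)
E
```

```text
pics
side {'fx': 409.429, 'fy': 409.429, 'cx': 287.953, 'cy': 203.149, 'view': [[0.913, -0.407, 0.023, -0.588], [0.169, 0.428, 0.888, -0.121], [-0.371, -0.806, 0.46, -1.198], [0.0, 0.0, 0.0, 1.0]]}
rod_grip [(0.61, [281.0, 209.0, 294.0, 259.0]), (0.51, [249.0, 197.0, 261.0, 253.0])]
lock_rod [(0.76, [249.0, 215.0, 261.0, 279.0]), (0.7, [244.0, 168.0, 307.0, 228.0]), (0.61, [247.0, 198.0, 260.0, 251.0]), (0.51, [282.0, 208.0, 293.0, 257.0])]
slot [(0.65, [242.0, 169.0, 306.0, 228.0])]
dry_block [(0.95, [270.0, 229.0, 303.0, 274.0]), (0.21, [202.0, 191.0, 217.0, 201.0])]
plate_rack [(0.67, [246.0, 168.0, 306.0, 230.0])]
top {'fx': 488.061, 'fy': 488.061, 'cx': 279.274, 'cy': 213.637, 'view': [[-0.015, -1.0, 0.01, -0.185], [0.993, -0.013, 0.12, -0.568], [-0.12, 0.012, 0.993, -1.62], [0.0, 0.0, 0.0, 1.0]]}
rod_grip [(0.63, [284.0, 247.0, 296.0, 253.0]), (0.51, [326.0, 256.0, 334.0, 261.0]), (0.39, [327.0, 226.0, 333.0, 238.0])]
lock_rod [(0.58, [323.0, 256.0, 334.0, 266.0]), (0.54, [285.0, 245.0, 298.0, 251.0])]
slot []
dry_block [(0.7, [306.0, 221.0, 328.0, 244.0]), (0.63, [204.0, 181.0, 257.0, 245.0])]
plate_rack [(0.91, [205.0, 183.0, 263.0, 245.0])]
{'time': 0.6, 'q': array([ 1.25943948e+00,  3.50700700e-01,  1.65179832e+00, -4.64853661e-06,
        1.13909527e+00, -8.45930058e-02]), 'joint_velocities': array([ 0.00026836, -0.00043623,  0.00107124, -0.00187135,  0.00160471,
        0.00078585]), 'effort': array([-2.78022315e-03, -5.05853999e+01, -2.91575629e+01, -1.57535264e-04,
        6.66301275e-04, -1.41053334e-06]), 'tcp_pos': array([0.12362264, 0.53591419, 0.23128981]), 'orientation': array([2.45850456e+00, 1.95584558e+00, 1.53086573e-06]), 'force': array([0.55765812, 0.68885134, 0.33217065]), 'ft_torque': array([-0.03025916,  0.01927614,  0.01187924]), 'opening': 0.08604313356891626}
```

```bash
python3 - <<'E'
import cv2
a=cv2.imread('pics/side0.png')[150:300,190:390]; cv2.imwrite('pics/sidec.png',cv2.resize(a,(800,600),interpolation=cv2.INTER_CUBIC))
a=cv2.imread('pics/top0.png')[160:280,190:350]; cv2.imwrite('pics/topc.png',cv2.resize(a,(800,600),interpolation=cv2.INTER_CUBIC))
E
```

```text
(no output)
```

View pics/sidec.png

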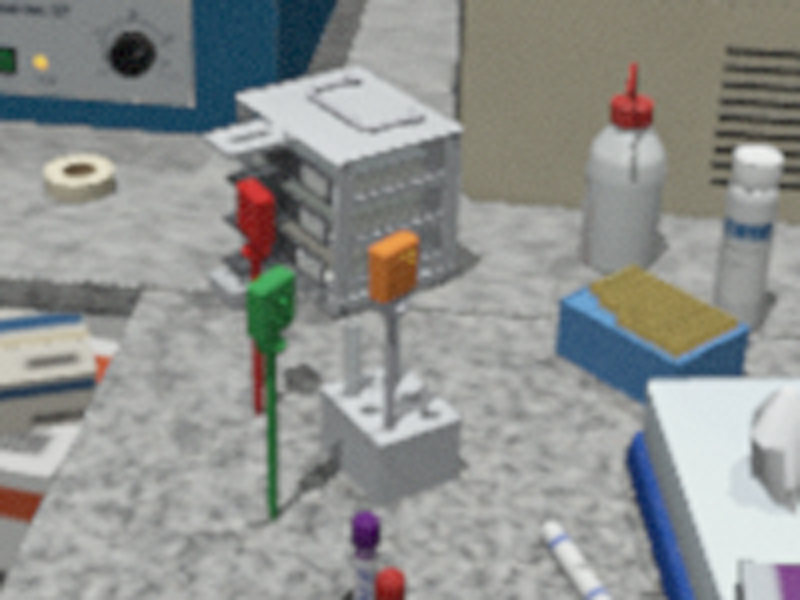

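View pics/topc.png

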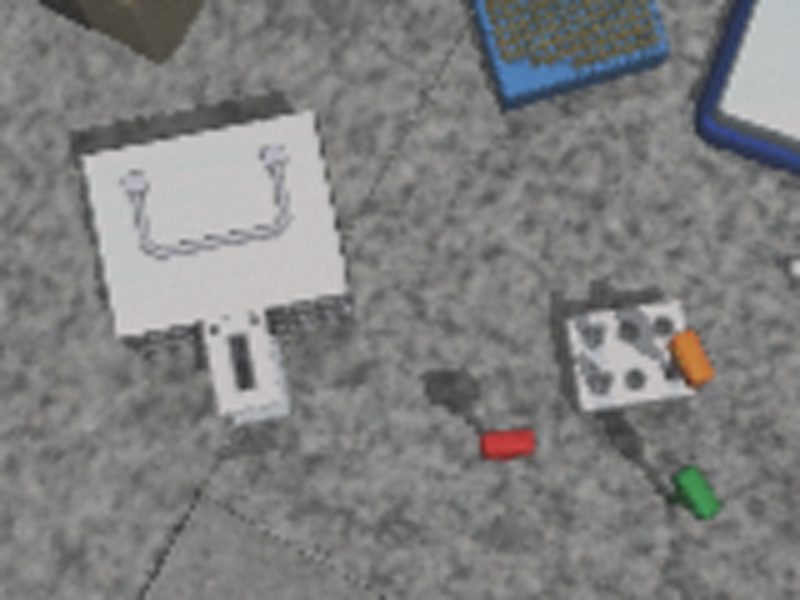

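The side crop shows the orange-grip rod in the block, with its grip at about (393,265). Red and green look-alike rods stand in front of it, and the rack's tongue and slot are at about (240,138). In the top crop the slot is at (240,360), the orange grip at (692,358), red at (508,443) and green at (697,492).

```bash
cat >> h.py <<'E'
def plane(cam,u,v,z):
    a=px2w(cam,u,v,1.); b=px2w(cam,u,v,2.); t=(z-a[2])/(b[2]-a[2]); return a+t*(b-a)
def tri(ua,ub):
    L=[]
    for c,(u,v) in (('top',ua),('side',ub)):
        a=px2w(c,u,v,1.); b=px2w(c,u,v,2.); L.append((a,(b-a)/np.linalg.norm(b-a)))
    A=sum(np.eye(3)-np.outer(d,d) for a,d in L); B=sum((np.eye(3)-np.outer(d,d))@a for a,d in L)
    p=np.linalg.solve(A,B); return p,[np.linalg.norm((np.eye(3)-np.outer(d,d))@(p-a)) for a,d in L]
def mask(im,name):
    h=cv2.cvtColor(im,cv2.COLOR_RGB2HSV); H,S,V=[h[...,i].astype(int) for i in range(3)]
    return {'orange':(H>=7)&(H<=20)&(S>150)&(V>110),'red':((H<5)|(H>174))&(S>150)&(V>80),'green':(H>45)&(H<75)&(S>130)}[name]
E
python3 - <<'E'
from h import *
C={}
for c in ('side','top'):
    im=np.load(c+'0im.npy'); d=np.load(c+'0.npy'); P=cloud(c,d)
    for n,(r0,r1,c0,c1) in {'orange':(150,300,190,350),'red':(160,260,240,310),'green':(160,270,240,350)}.items():
        m=mask(im,n); z=np.zeros_like(m); z[r0:r1,c0:c1]=1; m&=z
        ok=m&(d>0); v,u=np.nonzero(ok); C[c,n]=(u.mean(),v.mean()); q=P[ok]
        print(c,n,len(u),C[c,n],'med',np.median(q,0).round(4),'min',np.percentile(q,3,0).round(3),'max',np.percentile(q,97,0).round(3))
        if c=='top':
            t=q[q[:,2]>np.percentile(q[:,2],97)-.012]; r=cv2.minAreaRect((t[:,:2]*1000).astype(np.float32)); print('  rect',r, 'zmed',np.median(t[:,2]))
for n in ('orange','red','green'): print(n,tri(C['top',n],C['side',n]))
# roof
d=np.load('top0.npy');im=np.load('top0im.npy');P=cloud('top',d)
reg=np.zeros(d.shape,bool);reg[175:250,200:265]=1
roof=reg&(abs(P[...,2]-.14)<.015)&(im.min(-1)>150)
print('roof z',np.median(P[roof][:,2]))
n,l,s,ce=cv2.connectedComponentsWithStats(roof.astype(np.uint8)); k=1+np.argmax(s[1:,4]); 
print(s[k])
# main roof rectangle: erode tongue away
mm=cv2.morphologyEx((l==k).astype(np.uint8),cv2.MORPH_CLOSE,np.ones((7,7)));
body=cv2.morphologyEx(mm,cv2.MORPH_OPEN,np.ones((23,23)))
for nm,g in (('body',body),('all',mm)):
    v,u=np.nonzero(g); W=np.array([plane('top',a,b,.14) for a,b in zip(u,v)]); print(nm,cv2.minAreaRect((W[:,:2]*1000).astype(np.float32)),W.mean(0))
print('slot'); print(im[224:244,230:250].mean(-1).astype(int))
E
```

```text
side orange 198 (np.float64(267.83838383838383), np.float64(228.36868686868686)) med [ 0.481  -0.3465  0.1699] min [ 0.341 -0.354 -0.474] max [0.501 0.361 0.189]
side red 165 (np.float64(253.73939393939395), np.float64(208.13333333333333)) med [ 0.4351 -0.2341  0.1598] min [ 0.428 -0.245  0.023] max [ 0.514 -0.052  0.181]
side green 200 (np.float64(257.31), np.float64(231.02)) med [ 0.4032 -0.3494  0.1614] min [ 0.39  -0.358  0.059] max [ 0.417 -0.341  0.181]
top orange 51 (np.float64(327.8627450980392), np.float64(230.9607843137255)) med [ 0.4911 -0.3394  0.188 ] min [ 0.477 -0.349  0.18 ] max [ 0.505 -0.331  0.194]
  rect ((491.0964660644531, -339.8831481933594), (30.405899047851562, 14.213357925415039), 23.769624710083008) zmed 0.18809272647081798
top red 44 (np.float64(290.9318181818182), np.float64(248.3409090909091)) med [ 0.4407 -0.2258  0.1817] min [ 0.433 -0.238  0.175] max [ 0.447 -0.211  0.187]
  rect ((439.9640197753906, -225.5062713623047), (13.146924018859863, 30.751773834228516), 7.5013885498046875) zmed 0.18194745857156147
top green 33 (np.float64(329.0), np.float64(2
[... 308 characters left out ...]
1747528), np.float64(0.02920302074174766)])
red (array([ 0.43997196, -0.22617504,  0.14647707]), [np.float64(0.0017454748300927878), np.float64(0.0017454748300928273)])
green (array([ 0.407406  , -0.34441871,  0.14818275]), [np.float64(0.0024332004709280214), np.float64(0.0024332004709279945)])
roof z 0.14063859208602758
[ 207  182   52   61 1848]Traceback (most recent call last):
  File "<stdin>", line 23, in <module>
  File "h.py", line 18, in plane
    a=px2w(cam,u,v,1.); b=px2w(cam,u,v,2.); t=(z-a[2])/(b[2]-a[2]); return a+t*(b-a)
                          ~~~~^^^^^^^^^^^^
  File "h.py", line 6, in px2w
    m=vision.camera_model(cam)
ValueError: time passes only in moves, steps and waits
```

```bash
python3 - <<'E'
import re
s=open('h.py').read()
s=s.replace("def ray(cam,u,v):\n    m=vision.camera_model(cam); return m\n","M={c:vision.camera_model(c) for c in ('top','side')}\n").replace("m=vision.camera_model(cam)","m=M[cam]")
open('h.py','w').write(s)
E
python3 - <<'E'
from h import *
d=np.load('top0.npy');im=np.load('top0im.npy');P=cloud('top',d)
reg=np.zeros(d.shape,bool);reg[175:250,200:265]=1
roof=reg&(abs(P[...,2]-.14)<.015)&(im.min(-1)>150)
mm=cv2.morphologyEx(roof.astype(np.uint8),cv2.MORPH_CLOSE,np.ones((7,7)))
n,l,s,ce=cv2.connectedComponentsWithStats(mm); mm=(l==1+np.argmax(s[1:,4])).astype(np.uint8)
body=cv2.morphologyEx(mm,cv2.MORPH_OPEN,np.ones((23,23)))
for nm,g in (('body',body),('all',mm)):
    v,u=np.nonzero(g); W=np.array([plane('top',a,b,.14) for a,b in zip(u,v)]); r=cv2.minAreaRect((W[:,:2]*1000).astype(np.float32)); print(nm,r,W.mean(0))
g=im.astype(float).mean(-1)
win=np.zeros(g.shape,bool); win[225:240,234:243]=1
w=np.clip(170-g,0,None)*win; v,u=np.nonzero(w); ww=w[v,u]
W=np.array([plane('top',a,b,.14) for a,b in zip(u,v)])[:,:2]; c=(ww[:,None]*W).sum(0)/ww.sum(); D=W-c
ev,E=np.linalg.eigh((ww[:,None]*D).T@D/ww.sum()); print('slot c',c,'axis',E[:,1],np.degrees(np.arctan2(E[1,1],E[0,1])),'len',np.sqrt(12*ev))
print(g[224:244,230:250].astype(int))
# side: orange, slot, rack points
ds=np.load('side0.npy');ims=np.load('side0im.npy');Ps=cloud('side',ds)
m=mask(ims,'orange'); z=np.zeros_like(m); z[200:230,275:300]=1; q=Ps[m&z]; print('side orange',q.mean(0),np.percentile(q,[3,97],axis=0).round(3))
E
```

```text
body ((580.7494506835938, -43.33929443359375), (137.04830932617188, 118.95252990722656), 89.52210235595703) [ 0.58146564 -0.04305138  0.14      ]
all ((554.6806640625, -49.717308044433594), (179.29969787597656, 149.4642791748047), 10.547420501708984) [ 0.57321458 -0.04609962  0.14      ]
slot c [ 0.49556208 -0.06033351] axis [-0.98480232 -0.17367897] -169.9982082658629 len [0.01119049 0.03425364]
[[138 195 194 193 190 191 195 195 195 183 125 131 180 110  58  70  78  85
   90  78]
 [124 180 113 136 197 194 196 194 197 194 186 188 182 125  71  94 114  88
  114  97]
 [119 179 102 135 195 193 179 168 163 174 196 196 188 144  61  84  86  88
   97  97]
 [111 194 186 190 188 153 109  97  93 147 194 195 194 185 153 115 109 126
  111 101]
 [106 178 195 195 187 154  82  75  71 127 197 195 195 189 153 135 107  93
  109  94]
 [ 82 146 194 194 194 176 100  79  63 120 197 194 194 193 178 159 108 117
  112 108]
 [ 90 147 195 193 194 181 107  79  76 105 183 196 194 187 164 162 115 121
  115 113]
 [ 77 121 195 197 195 183 114  80  75 100 173 194 196 188 165 167 136 103
  113 109]
 [ 74 116 196 195 19
[... 399 characters left out ...]
 102]
 [117 105 126 195 194 193 185 133  69  86 119 168 195 195 194 188 169 137
  109  98]
 [111  93 110 179 195 193 192 174 165 186 188 190 193 194 195 191 171 140
  115 116]
 [111  92 107 161 195 195 196 193 192 195 193 195 194 195 194 193 182 159
  116 119]
 [103  91 108 157 194 196 194 195 194 195 196 196 194 190 170 171 179 160
  118 114]
 [ 93  87 105 140 194 194 196 195 192 169 169 182 160 161 174 174 173 163
  115 116]
 [ 87  97 105 142 186 160 167 163 159 173 171 175 172 174 175 177 174 161
  112 132]
 [105 125 125 129 136 120 132 175 173 175 171 174 171 151 139 143 129 123
  127 131]]
side orange [ 0.4787261  -0.36140537  0.18379876] [[ 0.471 -0.354  0.157]
 [ 0.501 -0.338  0.19 ]]
```

Emit:
{"fn": "move_arm", "kwargs": {
  "plan": [-40,29,-4,0,0,8.5,1,-80,58,-8,0,0,17,1,-120,87,-12,0,0,25.5,1,-160,116,-16,0,0,34,1,-200,145,-20,0,0,42.5,1,-240,174,-24,0,0,51,1,-280,203,-28,0,0,59.5,1,-320,232,-32,0,0,68,1],
  "grip_force": 80
}}

```text
time: 1.4
tcp_pos: [0.278, 0.1702, 0.2637]
orientation: [-3.132, -0.238, -0.002]
force: [1.5, 0.7, 0.2]
opening: 0.085
```

```bash
cat > to.py <<'E'
import sys
from h import *
from scipy.spatial.transform import Rotation as R
# usage: to.py x y z yaw(deg of tool x)
s=ctrl.read_state(); r=R.from_rotvec(s['orientation']); m=r.as_matrix()
x,y,z,yaw=map(float,sys.argv[1:5]); c,n=np.cos(np.radians(yaw)),np.sin(np.radians(yaw))
T=np.array([[c,n,0],[n,-c,0],[0,0,-1]]).astype(float)
print('t',s['time'],'tcp',s['tcp_pos'].round(4),'yaw',np.degrees(np.arctan2(m[1,0],m[0,0])).round(2),'zax',m[:,2].round(4),'F',s['force'].round(1),'op',round(s['opening'],4),'q6',s['q'][5].round(2))
print('shift mm',(m.T@(np.array([x,y,z])-s['tcp_pos'])*1000).round(1),'turn',np.degrees((r.inv()*R.from_matrix(T)).as_rotvec()).round(2))
E
python3 to.py 0.491 -0.340 0.26 -66
```

```text
t 1.4 tcp [0.278  0.1702 0.2637] yaw 8.7 zax [ 1.1e-03  5.0e-04 -1.0e+00] F [1.5 0.7 0.2] op 0.085 q6 0.25
shift mm [133.5 536.6   3.7] turn [-6.00e-02 -5.00e-02  7.47e+01]
```

Emit:
{"fn": "move_arm", "kwargs": {
  "plan": [12,48,0,0,0,8.5,1,24,96,0,0,0,17,1,36,144,0,0,0,25.5,1,48,192,0,0,0,34,1,60,240,0,0,0,42.5,1,72,288,0,0,0,51,1,84,336,0,0,0,59.5,1,96,384,0,0,0,68,1]
}}

```text
time: 2.2
tcp_pos: [0.4312, -0.1972, 0.2638]
orientation: [-2.724, 1.563, -0.002]
force: [1.7, 1.0, 0.1]
opening: 0.0851
```

```bash
python3 to.py 0.491 -0.340 0.26 -66
```

```text
t 2.2 tcp [ 0.4312 -0.1972  0.2638] yaw -59.7 zax [ 1.5e-03  3.0e-04 -1.0e+00] F [1.7 1.  0.1] op 0.0851 q6 0.51
shift mm [153.5  20.5   3.9] turn [-0.09 -0.02  6.3 ]
```

Emit:
{"fn": "move_arm", "kwargs": {
  "plan": [45,6,0,0,0,2,1,90,12,0,0,0,4,1,130,18,0,0,0,6.3,1,153.5,20.5,10,0,0,6.3,1,153.5,20.5,30,0,0,6.3,1,153.5,20.5,40,0,0,6.3,1,153.5,20.5,40,0,0,6.3,1,153.5,20.5,40,0,0,6.3,1]
}}

```text
time: 3.0
tcp_pos: [0.4912, -0.3397, 0.2246]
orientation: [-2.634, 1.71, -0.003]
force: [0.4, 0.2, 0.9]
opening: 0.0849
```

```bash
python3 to.py 0.491 -0.340 0.152 -66; python3 - <<'E'
from h import *
im,d=vision.camera('side'); cv2.imwrite('pics/s1.png',cv2.resize(im[140:300,200:400,::-1],(800,640))[:600]); 
E
```

```text
t 3.0 tcp [ 0.4912 -0.3397  0.2246] yaw -65.96 zax [ 0.0019 -0.     -1.    ] F [0.4 0.2 0.9] op 0.0849 q6 0.47
shift mm [ 0.1  0.4 72.6] turn [-0.1  -0.05  0.04]
```

View pics/s1.png

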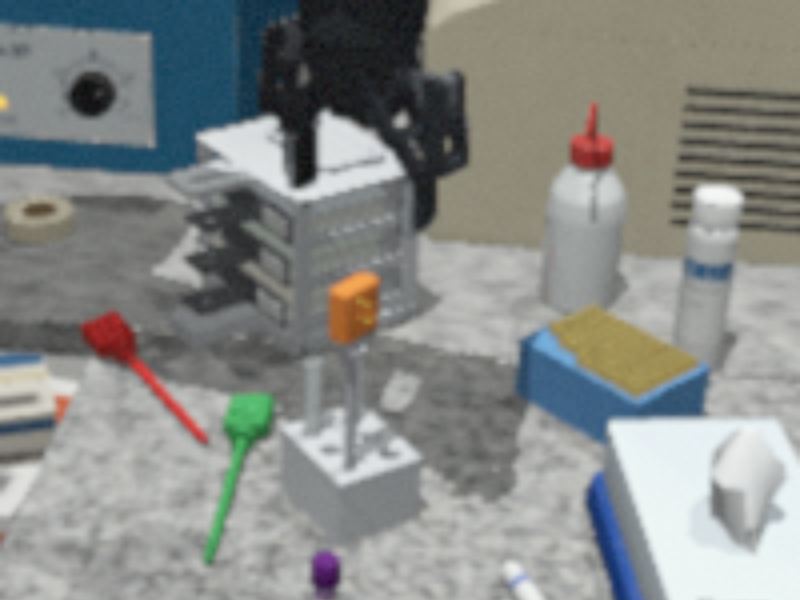

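The open fingers are above the orange grip, at about (355,305). The red and green look-alikes have toppled onto the table, clear of the job. All three lugs now show under the tongue, with front ends near (190,215), (190,258) and (185,300). I'll go down and grip.

Emit:
{"fn": "move_arm", "kwargs": {
  "plan": [0,0.4,20,0,0,0,1,0,0.4,40,0,0,0,1,0,0.4,60,0,0,0,1,0,0.4,72,0,0,0,1,0,0.4,72.5,0,0,0,1,0,0.4,72.5,0,0,0,0.3,0,0.4,72.5,0,0,0,0.1,0,0.4,72.5,0,0,0,0],
  "grip_force": 80
}}

```text
time: 3.85
tcp_pos: [0.4916, -0.3403, 0.1534]
orientation: [-2.635, 1.71, -0.006]
force: [-0.7, 0.0, -0.1]
opening: 0.044
```

```bash
python3 to.py 0.491 -0.340 0.30 -66
```

```text
t 3.85 tcp [ 0.4916 -0.3403  0.1534] yaw -65.96 zax [ 0.0038 -0.0015 -1.    ] F [-0.7  0.  -0.1] op 0.044 q6 0.47
shift mm [-1.000e-01 -0.000e+00 -1.466e+02] turn [-0.16 -0.17  0.04]
```

Still closing; let it finish, then start drawing up.

Emit:
{"fn": "move_arm", "kwargs": {
  "plan": [0,0,1,0,0,0,0,0,0,1,0,0,0,0,0,0,1,0,0,0,0,0,0,1,0,0,0,0,0,0,1,0,0,0,0,0,0,-5,0,0,0,0,0,0,-12,0,0,0,0,0,0,-20,0,0,0,0]
}}

```text
time: 4.65
tcp_pos: [0.4913, -0.3401, 0.1738]
orientation: [-2.635, 1.71, -0.005]
force: [-0.0, -0.5, -0.6]
opening: 0.0153
```

```bash
python3 to.py 0.491 -0.340 0.35 -66
```

```text
t 4.65 tcp [ 0.4913 -0.3401  0.1738] yaw -65.97 zax [ 0.0032 -0.001  -1.    ] F [-0.  -0.5 -0.6] op 0.0153 q6 0.47
shift mm [   0.2   -0.2 -176.2] turn [-0.14 -0.13  0.03]
```

Emit:
{"fn": "move_arm", "kwargs": {
  "plan": [0,0,-15,0,0,0,0,0,0,-35,0,0,0,0,0,0,-60,0,0,0,0,0,0,-90,0,0,0,0,0,0,-120,0,0,0,0,0,0,-145,0,0,0,0,0,0,-160,0,0,0,0,0,0,-170,0,0,0,0]
}}

```text
time: 5.45
tcp_pos: [0.4907, -0.3399, 0.3456]
orientation: [-2.635, 1.71, -0.007]
force: [0.2, 0.4, -0.5]
opening: 0.0152
```

```bash
python3 to.py 0.4956 -0.0603 0.34 10
```

```text
t 5.45 tcp [ 0.4907 -0.3399  0.3456] yaw -65.96 zax [ 0.0043 -0.002  -1.    ] F [ 0.2  0.4 -0.5] op 0.0152 q6 0.47
shift mm [-253.4 -118.4    5.1] turn [-2.000e-02 -2.900e-01 -7.596e+01]
```

Emit:
{"fn": "move_arm", "kwargs": {
  "plan": [-28,-13,0,0,0,-8.4,0,-56,-26,0,0,0,-16.9,0,-85,-40,0,0,0,-25,0,-113,-53,0,0,0,-33.8,0,-141,-66,0,0,0,-42,0,-170,-79,0,0,0,-50.6,0,-198,-92,0,0,0,-59,0,-225,-105,0,0,0,-67.5,0]
}}

```text
time: 6.25
tcp_pos: [0.4945, -0.0903, 0.3451]
orientation: [3.139, 0.052, 0.005]
force: [0.7, 0.2, -1.3]
opening: 0.0153
```

```bash
python3 to.py 0.4956 -0.0603 0.305 10
```

```text
t 6.25 tcp [ 0.4945 -0.0903  0.3451] yaw 1.88 zax [ 0.0035 -0.0017 -1.    ] F [ 0.7  0.2 -1.3] op 0.0153 q6 -0.31
shift mm [  2. -30.  40.] turn [ 0.12 -0.19 -8.12]
```

Emit:
{"fn": "move_arm", "kwargs": {
  "plan": [2,-15,0,0,0,-4,0,2,-25,0,0,0,-8,0,2,-30,5,0.12,-0.19,-8.12,0,2,-30,15,0.12,-0.19,-8.12,0,2,-30,28,0.12,-0.19,-8.12,0,2,-30,40,0.12,-0.19,-8.12,0,2,-30,40,0.12,-0.19,-8.12,0,2,-30,40,0.12,-0.19,-8.12,0]
}}

```text
time: 7.05
tcp_pos: [0.4956, -0.0606, 0.3047]
orientation: [-3.13, -0.273, 0.001]
force: [-0.4, 0.3, -0.8]
opening: 0.0154
```

```bash
python3 to.py 0.4956 -0.0603 0.305 10;python3 - <<'E'
from h import *
a,d=vision.camera('side'); b,dt=vision.camera('top')
np.save('side1im.npy',a);np.save('side1.npy',d);np.save('top1im.npy',b);np.save('top1.npy',dt)
A=cv2.resize(a[130:235,215:320,::-1],(600,600),interpolation=cv2.INTER_CUBIC); cv2.imwrite('pics/s2.png',A)
E
```

```text
t 7.05 tcp [ 0.4956 -0.0606  0.3047] yaw 9.96 zax [-7.e-04  1.e-04 -1.e+00] F [-0.4  0.3 -0.8] op 0.0154 q6 -0.39
shift mm [ 0.1 -0.3 -0.3] turn [-0.01  0.04 -0.04]
```

View pics/s2.png

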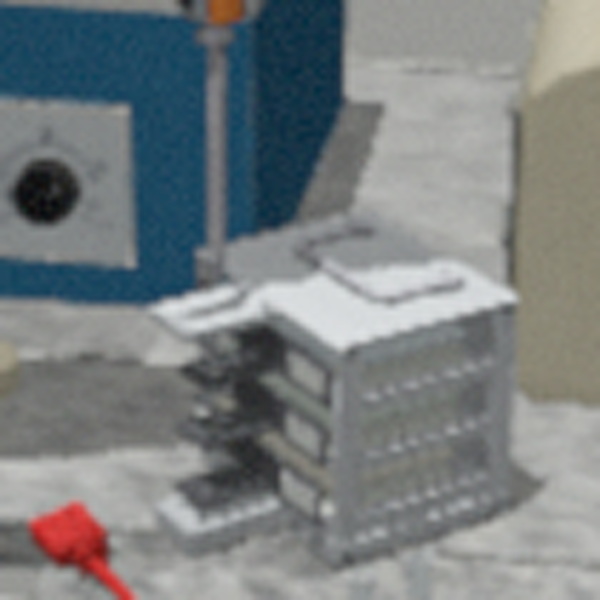

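Rod hangs with its tip at crop (210,280), just above the slot at about (212,313). The lug front ends show at about (185,370), (180,430) and (180,492). Next I'll overlay predicted lug outlines to read the tray offsets.

```bash
python3 - <<'E'
from h import *
S=np.array([.4956,-.0603]); ex=np.array([np.cos(np.radians(10)),np.sin(np.radians(10))]); ey=np.array([-ex[1],ex[0]])
a=np.load('side1im.npy'); k=8
x0,y0=235,178; crop=a[y0:y0+52,x0:x0+52,::-1]
A=cv2.resize(crop,None,fx=11,fy=11,interpolation=cv2.INTER_CUBIC)
def pp(o,l,z):
    u,v=w2px('side',np.r_[S+ex*o+ey*l,z]); return (int((u-x0+.5)*11),int((v-y0+.5)*11))
B=A.copy()
cv2.polylines(B,[np.array([pp(-.0175,-.0055,.14),pp(.0175,-.0055,.14),pp(.0175,.0055,.14),pp(-.0175,.0055,.14)])],True,(0,0,255),1)
for z,c in ((.104,(0,255,0)),(.068,(255,255,0)),(.032,(255,0,255))):
    cv2.polylines(B,[np.array([pp(-.015,-.015,z),pp(.015,-.015,z),pp(.015,.015,z),pp(-.015,.015,z)])],True,c,1)
    for o in (-.012,.012): cv2.line(B,pp(o-.015,-.015,z),pp(o-.015,.015,z),c,1)
cv2.imwrite('pics/s3.png',np.hstack([A,B])[:, :] if False else cv2.resize(np.hstack([A,B]),(800,400)))
# full-res version B only
cv2.imwrite('pics/s3b.png',B)
# shaft centreline
g=a.astype(float)
for v in range(140,176,5): 
    r=g[v,240:268]; print(v,r.astype(int).sum(1)//3)
print('pred shaft',[np.round(w2px('side',[.4956,-.0606,z]),1).tolist() for z in (.16,.2,.25)])
m=mask(np.load('top1im.npy'),'orange'); print(m.sum())
E
```

```text
140 [ 62  65  58  69  64  63  68  69  67  67  69  89  98 105  89  65  64  68
  68  54  45  45  49  51  46  47  49  44]
145 [ 64  64  71  65  70  64  66  66  70  65  72 112 126 116  91  68  64  64
  72  64  50  43  49  50  50  48  52  46]
150 [ 64  66  66  64  67  66  65  65  69  64  70 114 131 114  85  68  60  68
  76  63  45  52  42  52  43  42  51  46]
155 [ 64  64  68  65  60  59  63  66  62  63  70 106 129 113  87  63  68  68
  76  64  55  42  48  47  48  49  48  49]
160 [ 68  63  65  67  68  62  65  67  62  63  72 103 122 111  87  67  62  64
  66  56  40  50  48  47  44  50  50  42]
165 [ 65  65  67  66  67  67  64  66  62  63  72  99 122 116  87  64  65  65
  71  57  46  48  44  53  48  47  53  71]
170 [ 65  70  69  60  69  68  66  65  66  61  68 106 126 118  85  64  64  69
  67  65  80 100 102 108 125 138 147 143]
175 [ 65  61  67  59  68  64  70  65  64  94 114 123 128 111 132 149 147 146
 146 145 146 143 145 146 144 144 135 124]
pred shaft [[253.0, 177.5], [252.8, 165.4], [252.5, 149.7]]
67
```

View pics/s3.png

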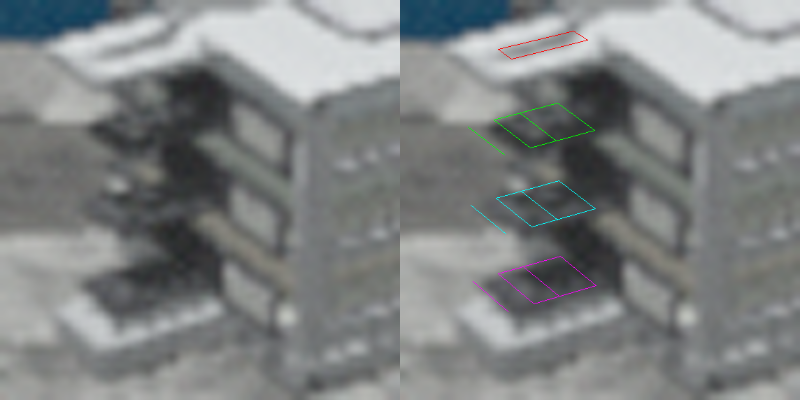

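```bash
python3 - <<'E'
from h import *
acc=np.mean([vision.camera('side')[0].astype(float) for _ in range(8)],0)
np.save('acc.npy',acc)
x0,y0,w,h=238,184,30,36; c=acc[y0:y0+h,x0:x0+w,::-1]
c=np.clip((c/255)**.6*300-40,0,255).astype(np.uint8)
A=cv2.resize(c,None,fx=13,fy=16,interpolation=cv2.INTER_LANCZOS4)
S=np.array([.4956,-.0603]); ex=np.array([np.cos(np.radians(10)),np.sin(np.radians(10))]); ey=np.array([-ex[1],ex[0]])
def pp(o,l,z):
    u,v=w2px('side',np.r_[S+ex*o+ey*l,z]); return (int((u-x0+.5)*13),int((v-y0+.5)*16))
B=A.copy()
for z,cc in ((.104,(0,255,0)),(.068,(255,255,0)),(.032,(255,0,255))):
    cv2.polylines(B,[np.array([pp(-.015,-.015,z),pp(.015,-.015,z),pp(.015,.015,z),pp(-.015,.015,z)])],True,cc,1)
    cv2.polylines(B,[np.array([pp(.0055*np.cos(t),.0055*np.sin(t),z) for t in np.linspace(0,6.28,24)])],True,cc,1)
cv2.imwrite('pics/s4.png',np.hstack([A,B]))
E
```

```text
(no output)
```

View pics/s4.png

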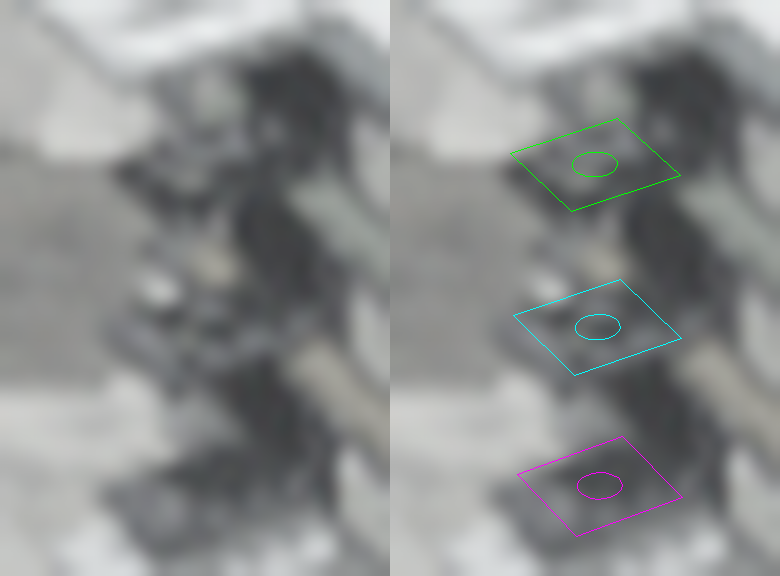

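The shaft's image agrees with its expected position to about 0.2 px, and the slot outline fits. All the lugs seem to sit 2–9 mm toward the front. I'll enter the slot gently at x offset −3.

Emit:
{"fn": "move_arm", "kwargs": {
  "plan": [-3,-0.3,6,0,0,0,0,-3,-0.3,10,0,0,0,0,-3,-0.3,14,0,0,0,0,-3,-0.3,17,0,0,0,0,-3,-0.3,19,0,0,0,0,-3,-0.3,21,0,0,0,0,-3,-0.3,23,0,0,0,0,-3,-0.3,24,0,0,0,0]
}}

```text
time: 8.35
tcp_pos: [0.4926, -0.0606, 0.2809]
orientation: [3.13, 0.274, 0.0]
force: [-0.7, -0.4, -0.9]
opening: 0.0152
```

```bash
cat > st.py <<'E'
from h import *
from scipy.spatial.transform import Rotation as R
s=ctrl.read_state(); S=np.array([.4956,-.0603,0]); m=R.from_rotvec(s['orientation']).as_matrix()
c,n=np.cos(np.radians(10)),np.sin(np.radians(10)); B=np.array([[c,n,0],[-n,c,0],[0,0,1]])
p=s['tcp_pos']+m[:,2]*.1454
print('t',round(s['time'],2),'tip in slot frame mm (z world)',(B@(p-S)*1000).round(2),'tcp off',(B@(s['tcp_pos']-S)*1000).round(2),'F slot axes',(B@s['force']).round(1),'zax',(B@m[:,2]).round(4),'op',round(s['opening'],4))
E
python3 st.py
```

```text
t 8.35 tip in slot frame mm (z world) [ -2.95   0.24 135.54] tcp off [-2.9600e+00  2.5000e-01  2.8094e+02] F slot axes [-0.7 -0.3 -0.9] zax [ 1.e-04 -1.e-04 -1.e+00] op 0.0152
```

Emit:
{"fn": "move_arm", "kwargs": {
  "plan": [0,0.2,6,0,0,0,0,0,0.2,12,0,0,0,0,0,0.2,18,0,0,0,0,0,0.2,24,0,0,0,0,0,0.2,28,0,0,0,0,0,0.2,31,0,0,0,0,0,0.2,33.5,0,0,0,0,0,0.2,33.5,0,0,0,0]
}}

```text
time: 9.15
tcp_pos: [0.4926, -0.0607, 0.2472]
orientation: [-3.13, -0.274, 0.0]
force: [0.2, -0.2, -0.5]
opening: 0.015
```

```bash
python3 st.py
```

```text
t 9.15 tip in slot frame mm (z world) [ -3.06   0.15 101.8 ] tcp off [-3.030e+00  1.400e-01  2.472e+02] F slot axes [ 0.2 -0.2 -0.5] zax [-2.e-04  1.e-04 -1.e+00] op 0.015
```

Emit:
{"fn": "move_arm", "kwargs": {
  "plan": [0,0,1,0,0,0,0,0,0,2,0,0,0,0,0,0,3,0,0,0,0,0,0,4,0,0,0,0,0,0,5,0,0,0,0,0,0,6,0,0,0,0,0,0,7,0,0,0,0,0,0,7,0,0,0,0]
}}

```text
time: 9.95
tcp_pos: [0.4926, -0.0607, 0.2401]
orientation: [-3.129, -0.274, 0.0]
force: [-0.3, 1.3, -1.2]
opening: 0.0151
```

```bash
python3 st.py
```

```text
t 9.95 tip in slot frame mm (z world) [-3.04  0.13 94.68] tcp off [-3.0100e+00  1.1000e-01  2.4008e+02] F slot axes [-0.   1.3 -1.2] zax [-2.e-04  1.e-04 -1.e+00] op 0.0151
```

Emit:
{"fn": "move_arm", "kwargs": {
  "plan": [-1,0,5,0,0,0,0,-2,0,10,0,0,0,0,-2,0,15,0,0,0,0,-2,0,20,0,0,0,0,-2,0,23.5,0,0,0,0,-2,0,26,0,0,0,0,-2,0,28,0,0,0,0,-2,0,29,0,0,0,0]
}}

```text
time: 10.75
tcp_pos: [0.4906, -0.061, 0.2109]
orientation: [-3.129, -0.274, 0.001]
force: [1.9, 1.2, 0.8]
opening: 0.015
```

```bash
python3 st.py
```

```text
t 10.75 tip in slot frame mm (z world) [-5.07  0.17 65.51] tcp off [-5.0200e+00  1.4000e-01  2.1091e+02] F slot axes [2.1 0.8 0.8] zax [-3.e-04  2.e-04 -1.e+00] op 0.015
```

Emit:
{"fn": "move_arm", "kwargs": {
  "plan": [0,0,1,0,0,0,0,0,0,2,0,0,0,0,0,0,3,0,0,0,0,0,0,4,0,0,0,0,0,0,5,0,0,0,0,0,0,6,0,0,0,0,0,0,6,0,0,0,0,0,0,6,0,0,0,0]
}}

```text
time: 11.55
tcp_pos: [0.4906, -0.061, 0.2048]
orientation: [-3.129, -0.274, 0.001]
force: [1.3, 3.0, -2.3]
opening: 0.0152
```

```bash
python3 st.py
```

```text
t 11.55 tip in slot frame mm (z world) [-5.17  0.23 59.38] tcp off [-5.0900e+00  1.8000e-01  2.0478e+02] F slot axes [ 1.8  2.7 -2.3] zax [-5.e-04  3.e-04 -1.e+00] op 0.0152
```

Emit:
{"fn": "move_arm", "kwargs": {
  "plan": [-1,-0.4,4,0,0,0,0,-2,-0.4,8,0,0,0,0,-3,-0.4,13,0,0,0,0,-3,-0.4,18,0,0,0,0,-3,-0.4,23,0,0,0,0,-3,-0.4,26,0,0,0,0,-3,-0.4,28,0,0,0,0,-3,-0.4,29,0,0,0,0]
}}

```text
time: 12.35
tcp_pos: [0.4875, -0.0611, 0.1756]
orientation: [-3.129, -0.274, 0.001]
force: [2.6, 2.5, 0.8]
opening: 0.0152
```

```bash
python3 st.py
```

```text
t 12.35 tip in slot frame mm (z world) [-8.26  0.66 30.2 ] tcp off [ -8.15   0.6  175.6 ] F slot axes [3.  2.  0.8] zax [-8.e-04  4.e-04 -1.e+00] op 0.0152
```

Emit:
{"fn": "move_arm", "kwargs": {
  "plan": [0,0,1,0,0,0,0,0,0,2,0,0,0,0,0,0,3,0,0,0,0,0,0,4,0,0,0,0,0,0,5,0,0,0,0,0,0,6,0,0,0,0,0,0,6,0,0,0,0,0,0,6,0,0,0,0]
}}

```text
time: 13.15
tcp_pos: [0.4873, -0.0611, 0.1694]
orientation: [-3.129, -0.274, 0.002]
force: [2.7, 1.7, -1.7]
opening: 0.0151
```

```bash
python3 st.py
```

```text
t 13.15 tip in slot frame mm (z world) [-8.45  0.72 24.01] tcp off [ -8.28   0.64 169.41] F slot axes [ 2.9  1.2 -1.7] zax [-1.2e-03  5.0e-04 -1.0e+00] op 0.0151
```

Three holes passed with no lug contact. Now draw all the trays into line.

Emit:
{"fn": "move_arm", "kwargs": {
  "plan": [2,0.2,0,0,0,0,0,4,0.2,0,0,0,0,0,6,0.2,0,0,0,0,0,7.5,0.2,0,0,0,0,0,8.4,0.2,0,0,0,0,0,8.4,0.2,0,0,0,0,0,8.4,0.2,0,0,0,0,0,8.4,0.2,0,0,0,0,0]
}}

```text
time: 13.95
tcp_pos: [0.4953, -0.0597, 0.1691]
orientation: [-3.129, -0.274, 0.003]
force: [-6.1, 0.7, -3.3]
opening: 0.0151
```

```bash
python3 st.py
```

```text
t 13.95 tip in slot frame mm (z world) [-0.49  0.74 23.75] tcp off [ -0.2    0.61 169.15] F slot axes [-5.9  1.7 -3.3] zax [-2.e-03  9.e-04 -1.e+00] op 0.0151
```

Emit:
{"fn": "move_arm", "kwargs": {
  "plan": [0.4,0.3,2,0,0.1,0,0,0.4,0.3,4,0,0.1,0,0,0.4,0.3,6,0,0.1,0,0,0.4,0.3,8,0,0.1,0,0,0.4,0.3,9,0,0.1,0,0,0.4,0.3,10,0,0.1,0,0,0.4,0.3,11,0,0.1,0,0,0.4,0.3,11,0,0.1,0,0]
}}

```text
time: 14.75
tcp_pos: [0.4958, -0.0597, 0.1583]
orientation: [-3.128, -0.274, -0.0]
force: [-4.7, 2.3, -0.5]
opening: 0.0152
```

```bash
python3 st.py
```

```text
t 14.75 tip in slot frame mm (z world) [ 0.35  0.71 12.91] tcp off [  0.32   0.52 158.31] F slot axes [-4.2  3.1 -0.5] zax [ 2.0e-04  1.3e-03 -1.0e+00] op 0.0152
```

Emit:
{"fn": "move_arm", "kwargs": {
  "plan": [0,0,1,0,0,0,0,0,0,2,0,0,0,0,0,0,3,0,0,0,0,0,0,4,0,0,0,0,0,0,4.5,0,0,0,0,0,0,5,0,0,0,0,0,0,5,0,0,0,0,0,0,5,0,0,0,0]
}}

```text
time: 15.55
tcp_pos: [0.496, -0.0596, 0.1536]
orientation: [-3.128, -0.273, -0.001]
force: [-5.4, 2.1, 0.3]
opening: 0.0147
```

```bash
python3 st.py
```

```text
t 15.55 tip in slot frame mm (z world) [0.7  0.82 8.23] tcp off [  0.56   0.62 153.63] F slot axes [-5.   3.   0.3] zax [ 0.001   0.0014 -1.    ] op 0.0147
```

Emit:
{"fn": "move_arm", "kwargs": {
  "plan": [0,0,0.5,0,0,0,0,0,0,1,0,0,0,0,0,0,1.5,0,0,0,0,0,0,1.5,0,0,0,0,0,0,1.5,0,0,0,0,0,0,1.5,0,0,0,0,0,0,1.5,0,0,0,0,0,0,1.5,0,0,0,0]
}}

```text
time: 16.35
tcp_pos: [0.4962, -0.0595, 0.1533]
orientation: [-3.128, -0.273, -0.002]
force: [-10.6, 2.1, 14.9]
opening: 0.0151
```

```bash
python3 st.py
```

```text
t 16.35 tip in slot frame mm (z world) [0.97 0.86 7.94] tcp off [  0.73   0.67 153.34] F slot axes [-10.1   3.9  14.9] zax [ 0.0016  0.0013 -1.    ] op 0.0151
```

The collar is seated: the tip is at about 8 mm with 15 N upward. Relax and open.

Emit:
{"fn": "move_arm", "kwargs": {
  "plan": [-0.7,0.5,-0.5,0,0,0,0,-0.7,0.5,-0.5,0,0,0,0.3,-0.7,0.5,-0.5,0,0,0,0.6,-0.7,0.5,-0.5,0,0,0,0.8,-0.7,0.5,-0.5,0,0,0,0.8,-0.7,0.5,-0.5,0,0,0,0.8,-0.7,0.5,-0.5,0,0,0,0.8,-0.7,0.5,-0.5,0,0,0,0.8]
}}

```text
time: 17.15
tcp_pos: [0.4956, -0.0601, 0.1538]
orientation: [-3.128, -0.273, -0.002]
force: [0.0, -0.5, -0.8]
opening: 0.0683
```

Emit:
{"fn": "move_arm", "kwargs": {
  "plan": [0,0,-3,0,0,0,0.8,0,0,-8,0,0,0,0.8,0,0,-16,0,0,0,0.8,0,0,-30,0,0,0,0.8,0,0,-50,0,0,0,0.8,0,0,-75,0,0,0,0.8,0,0,-100,0,0,0,0.8,0,0,-120,0,0,0,0.8]
}}

```text
time: 17.95
tcp_pos: [0.4956, -0.0604, 0.276]
orientation: [-3.129, -0.273, -0.005]
force: [1.1, -0.8, 0.5]
opening: 0.0682
```

```bash
python3 st.py; python3 - <<'E'
from h import *
a,d=vision.camera('side'); A=cv2.resize(a[140:270,215:345,::-1],(600,600),interpolation=cv2.INTER_CUBIC); cv2.imwrite('pics/s9.png',A)
P=cloud('side',d); m=mask(a,'orange'); z=np.zeros_like(m); z[140:210,230:280]=1; q=P[m&z]; print(len(q),np.median(q,0),np.percentile(q,[3,97],axis=0).round(3))
E
```

```text
t 17.95 tip in slot frame mm (z world) [4.7000e-01 4.0000e-02 1.3063e+02] tcp off [-1.0000e-02 -5.0000e-02  2.7603e+02] F slot axes [ 1.  -1.   0.5] zax [ 3.3e-03  7.0e-04 -1.0e+00] op 0.0682
89 [ 0.48974452 -0.07484731  0.17782617] [[ 0.484 -0.083  0.159]
 [ 0.5   -0.057  0.19 ]]
```

View pics/s9.png

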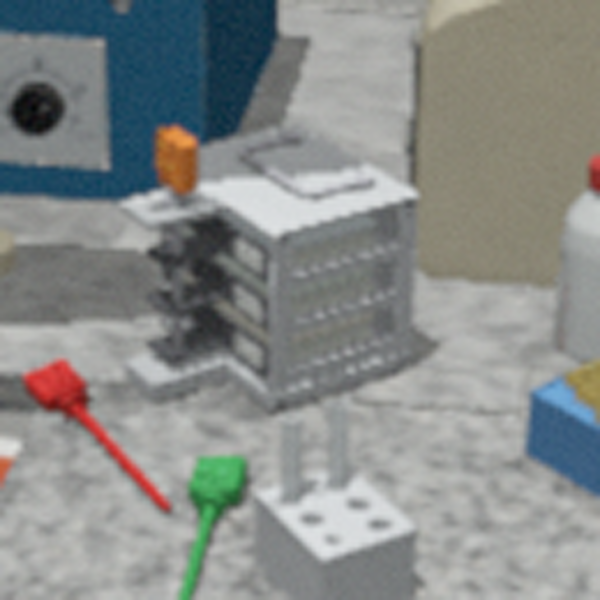

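The orange grip stands upright at (177,160) with its collar on the tongue. The three lug fronts line up at about x = 150–155, and the block hasn't moved. The grip top measures 0.190 m, as expected with the rod home.

```bash
python3 -c "
from rig import ctrl
print(ctrl.close_job())"
```

```text
the job is handed in; nothing more can be done
None
```

The rod is locked in and released, and I handed the job in at about 18 s of the 72 s; no verdict came back. I drew it from the block and lowered it through the roof slot. I felt for each lug hole in turn, drew the trays into line and seated the rod in the foot.

**Last checks:**
- **Seating:** the estimated tip height was 8 mm above the worktop, which matches fully home. The gripper felt 15 N pushing back when the collar met the roof.
- **Release:** after I opened the gripper, the last picture showed the grip upright on the roof with its top at 0.190 m, as expected, and the three lugs in line. The gripper was about 120 mm clear.
- **Forces:** I felt no vertical resistance at any lug. The sideways force grew as each tray was picked up, to about 6 N with all three, slightly above the expected 4.5 N.

**Not confirmed:**
- **Tip in the foot hole:** this is judged from height and force, because the cameras cannot see inside the foot.
- **Other items:** I checked the block and surroundings only by eye in the last picture, not by measurement. The marker and both sample tubes were outside that picture.

**Unplanned:** the free-standing red and green look-alike rods toppled onto the worktop early on, somewhere between the first picture and my arrival over the rod. I don't know what set them off. They are not among the items the task watches.

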